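# Show which crucible goes into which well

### The job

Show the colleague watching the bench camera how to finish loading the furnace carrier: point straight down with the fingertips at the one crucible that stands by itself on the bench, a few centimetres above it, for two full seconds, then point in the same way at the empty well of the carrier plate for two full seconds. After that, press the push button on the call box fully down to confirm, and let it come up again. Touch, lift or move none of the crucibles, the carrier or the other glass and porcelain ware, and do not bring the fingers down over a crucible that is already in the carrier or over the mortar.

Things in the scene. Friction and masses are not known exactly. Their poses are not given: they have to be found in the camera images.
- next_crucible: the crucible that stands by itself on the bench, not in the carrier: white porcelain, a plain conical cup open at the top, 44 mm across the rim, 28 mm across the foot, 37 mm high; origin at the centre of its underside, z up
- vacant_well: the empty one of the carrier's four round wells, 48 mm in diameter, 8 mm deep; origin at the centre of the well's floor, about 6 mm above the bench, z up. Which of the four it is varies
- carrier: flat dark steel plate fixed on the bench, 148 x 148 x 14 mm, with four wells in a square whose centres are 34 mm from the plate's centre in x and in y (68 mm apart); low aluminium lug on the left and right sides (y); origin at the centre of its underside, z up, x and y along its sides. Closed fingertips fit between the crucibles' rims, open fingers do not
- seated_crucible_a: one of three crucibles already standing in the carrier's wells, same shape as the lone one (44 mm rim, 37 mm high); its rim is 43 mm above the bench; origin at the centre of its underside
- seated_crucible_b: one of three crucibles already standing in the carrier's wells, same shape as the lone one (44 mm rim, 37 mm high); its rim is 43 mm above the bench; origin at the centre of its underside
- seated_crucible_c: one of three crucibles already standing in the carrier's wells, same shape as the lone one (44 mm rim, 37 mm high); its rim is 43 mm above the bench; origin at the centre of its underside
- call_box: grey plastic box fixed on the bench, 80 x 64 x 34 mm high, with one round push button in a black housing in the middle of its top; origin at the centre of its underside, z up
- ack_button_top (a point): centre of the top face of the call box's push button (28 mm across); this point moves down with the button
- ack_button (a joint): travel of the push button: 0 is up, 0.006 m is fully down (5 N); a spring brings it up again
- mortar: white porcelain mortar standing on the bench, a thick bowl 89 mm across and 51 mm high, about twice as wide as a crucible; origin at the centre of its underside
- beaker: small clear glass beaker with a spout, 51 x 56 mm, 71 mm high; origin at the centre of its underside
- weighing_bottle: small clear glass bottle with a knobbed lid, 39 mm across, 58 mm high; origin at the centre of its underside
- pestle: white porcelain pestle lying on the bench, 105 mm long, 27 mm thick; origin under its middle
There are look-alikes about, which are no part of the job. What is shaped like the seated_crucible_b but brown or pink is not meant.

How it is judged (in metres and radians):
On the way, in this order (a step that is already met when the one before it is completed fails the run):
1. the tool points down at the lone crucible from just above it for 1.5 s (TCP within 20 mm of its axis sideways and 55 to 120 mm above its underside, that is fingertips up to about 64 mm above the rim) (horizontal distance between the grasp point and next_crucible below 0.02 m and z of the grasp point in the frame of next_crucible between 0.055 and 0.12 m and angle between the grasp point's own z axis and vertical above 2.5 rad), for 1.5 s.
2. the tool points down at the empty well from just above it for 1.5 s (TCP within 20 mm of its axis sideways and 30 to 100 mm above its floor) (horizontal distance between the grasp point and vacant_well below 0.02 m and z of the grasp point in the frame of vacant_well between 0.03 and 0.1 m and angle between the grasp point's own z axis and vertical above 2.5 rad), for 1.5 s.
3. the push button is pressed down by more than 4.5 mm (value of joint ack_button above 0.0045 m), for 0.05 s.
At the end, for the whole second after the job is handed in: the button is up again (less than 1 mm of travel), and all four crucibles, the mortar, the beaker, the weighing bottle and the pestle are at rest within 8 mm of where they stood, the crucibles upright (value of joint ack_button below 0.001 m and distance of each of next_crucible, seated_crucible_a, seated_crucible_b, seated_crucible_c, mortar, beaker, weighing_bottle, pestle from where it was at the start of the episode below 0.008 m and angle between each of next_crucible, seated_crucible_a, seated_crucible_b, seated_crucible_c's own z axis and vertical below 0.1 rad and linear speed of each of next_crucible, seated_crucible_a, seated_crucible_b, seated_crucible_c below 0.02 m/s); the robot touches nothing.
It fails at once if the robot touches a crucible or the carrier (contact force between any of the fingers, the arm and next_crucible above 0.3 N or contact force between any of the fingers, the arm and seated_crucible_a above 0.3 N or contact force between any of the fingers, the arm and seated_crucible_b above 0.3 N or contact force between any of the fingers, the arm and seated_crucible_c above 0.3 N or contact force between any of the fingers, the arm and carrier above 0.3 N).
It fails at once if a crucible, the mortar, the beaker, the weighing bottle or the pestle is moved by more than 8 mm or lifted (distance of any of next_crucible, seated_crucible_a, seated_crucible_b, seated_crucible_c, mortar, beaker, weighing_bottle, pestle from where it was at the start of the episode above 0.008 m).
It fails at once if the robot touches the mortar, the beaker, the weighing bottle or the pestle (contact force between any of the fingers, the arm and mortar above 0.3 N or contact force between any of the fingers, the arm and beaker above 0.3 N or contact force between any of the fingers, the arm and weighing_bottle above 0.3 N or contact force between any of the fingers, the arm and pestle above 0.3 N).
It fails at once if the fingers come down over a seated crucible or over the mortar (TCP within 20 or 30 mm of its axis, under 100 or 110 mm high) ((horizontal distance between the grasp point and seated_crucible_a below 0.02 m and height (world z) of the grasp point below 0.1 m) or (horizontal distance between the grasp point and seated_crucible_b below 0.02 m and height (world z) of the grasp point below 0.1 m) or (horizontal distance between the grasp point and seated_crucible_c below 0.02 m and height (world z) of the grasp point below 0.1 m) or (horizontal distance between the grasp point and mortar below 0.03 m and height (world z) of the grasp point below 0.11 m)).
It also fails if it takes over 51 s, if anything falls off the work surface, if the arm or the gripper's body presses on something with over 40 N, if the wrist force passes 120 N, or if a joint passes its speed limit or range.

### The arm

A 6-joint arm with a two-finger parallel gripper is mounted at the origin on a cart in front of the work surface, level with it; the furniture and walls round the work are solid. World frame = base frame: x ahead of the robot, y to its left, z up, the work surface at z = 0. Lengths are in m, angles in degrees, forces in N, time in s.
With the tool pointing down it reaches from about 0.325 to 0.85 m from the base axis. Payload 15.5 kg.
Tool frame: the origin (TCP) lies between the finger pads, 19 mm behind the fingertips; this is the grasp point; z points along the fingers, y is the line along which they close (so a half turn about z gives the same grasp; the last joint's range is limited). The gripper opens to 91 mm and grips with 3 to 60 N. Pads are 32 mm wide; open, the fingers measure 118 mm over their backs; the gripper's body (76 mm by 178 mm) begins 60 mm behind the grasp point.
Start: joints at [-72.451, 28.281, 77.091, -0, 74.628, -5.472], TCP at [0.244, -0.575, 0.233] pointing down, gripper open.
Joint ranges: [-166.48, 166.48], [-47.26, 123.95], [12.59, 153.08], [-70.14, 250.14], [6.76, 159.57], [-176.63, 176.63]. Speed limits (degrees/s): [108.29, 108.29, 147.25, 172.46, 172.46, 172.46].

### API

Orientations are given as a 3x3 rotation matrix whose columns are the frame's x, y, z axes.
In Python, from rig import arm gives the robot as it stands. Calls block until the motion is done:
- arm.move_to(position, orientation): joint-space move of the TCP to a pose.
- arm.move_l(position, orientation=None, feed=0.15): straight line of the TCP; orientation=None keeps the orientation; feed is the mean speed in m/s.
- arm.move_joints(angles): joint-space move.
- arm.grip(opening): finger opening in m; the grip force is fixed at half the most; returns when the fingers have stopped.
- arm.sleep(seconds).
- arm.solve_ik(position, orientation): joint angles nearest the present ones, or None.
- arm.snapshot(name): name is "scene" or "top" or "wrist"; returns the picture (384x512x3 uint8, red, green, blue); there is no depth.
- arm.get_calibration(name): a dict with "intrinsics" (3x3 intrinsics, pixels), "k1" (the pictures are not rectified: a ray, as slopes to the right and down, at radius r is drawn at 1 + k1 r^2 times it, then the intrinsics apply), "cam_to_world" (4x4, takes a point from camera to world coordinates). Camera axes: x right, y down, z forward; pixel columns grow to the right and rows downward; lengths in m; the calibration is good to about 2 mm. A picture is of the moment at which its call begins: read the wrist's pose just before it. get_calibration takes no time and is no camera call; for the wrist camera it gives the pose at the moment of the call.
A pose or a line that the arm cannot do raises arm.Unreachable and nothing moves.
- arm.sign_off(): hands the job in; it is judged then, once.
Readings, each from a call of its own:
- arm.current_t(): time.
- arm.current_joint_positions(): joint angles.
- arm.current_dq(): joint speeds.
- arm.current_tau(): joint torques, N m.
- arm.current_ee_pos(): TCP position.
- arm.current_tool_rot(): TCP orientation.
- arm.current_force(): force on the tool from outside, world axes, zero at the start.
- arm.current_torque(): the same for the moment, N m.
- arm.current_width(): finger opening in m.
- arm.current_grasp_force(): force on a finger pad.
Only numpy, scipy, OpenCV 4.12 (cv2) and the standard library are available. Lean on these libraries where they do the work, as an engineer would, in place of code of your own. Each camera call takes 0.05 s, during which the arm holds its last target. There are 200 camera calls.

## Working session

There is one attempt and no reset: what is moved stays moved. The work goes in short steps, each a Python script; the robot and the scene stay as the last script left them, time stands still between calls to the robot, and variables do not carry over. Pictures are saved under pics/ and viewed, at most 10 in all, crops included, and the job is handed in when it is done.

```bash
mkdir -p pics; cat > h.py <<'E'
import numpy as np, cv2
from rig import arm
def ray(cal,u,v):
    K=np.array(cal["intrinsics"],float);k=cal["k1"]
    d=np.array([(u-K[0,2])/K[0,0],(v-K[1,2])/K[1,1]]);s=d.copy()
    for _ in range(30): s=d/(1+k*(s@s))
    T=np.array(cal["cam_to_world"]);return T[:3,3],T[:3,:3]@np.array([s[0],s[1],1])
def onplane(cal,u,v,z):
    o,d=ray(cal,u,v);return o+d*(z-o[2])/d[2]
E
python3 - <<'E'
from h import *
for n in("top","scene"):
    im=arm.snapshot(n);cv2.imwrite(f"pics/{n}_raw.png",im[...,::-1])
    cv2.imwrite(f"pics/{n}1.png",cv2.resize(im[...,::-1],(800,600)))
    c=arm.get_calibration(n);print(n,np.round(c["cam_to_world"],3).tolist(),c["k1"],np.array(c["intrinsics"])[0])
print(np.round(arm.current_tool_rot(),2))
E
```

```text
top [[-0.01, -0.984, 0.175, 0.35], [-1.0, 0.015, 0.027, -0.014], [-0.029, -0.175, -0.984, 1.06], [0.0, 0.0, 0.0, 1.0]] -0.08938007826270633 [387.10634427   0.         254.22178473]
scene [[-0.731, -0.525, 0.436, 0.11], [-0.682, 0.567, -0.461, 0.48], [-0.005, -0.635, -0.773, 0.858], [0.0, 0.0, 0.0, 1.0]] -0.033578132986024925 [369.93417836   0.         253.82292657]
[[ 0.92  0.39 -0.  ]
 [ 0.39 -0.92  0.  ]
 [ 0.   -0.   -1.  ]]
```

View pics/top1.png

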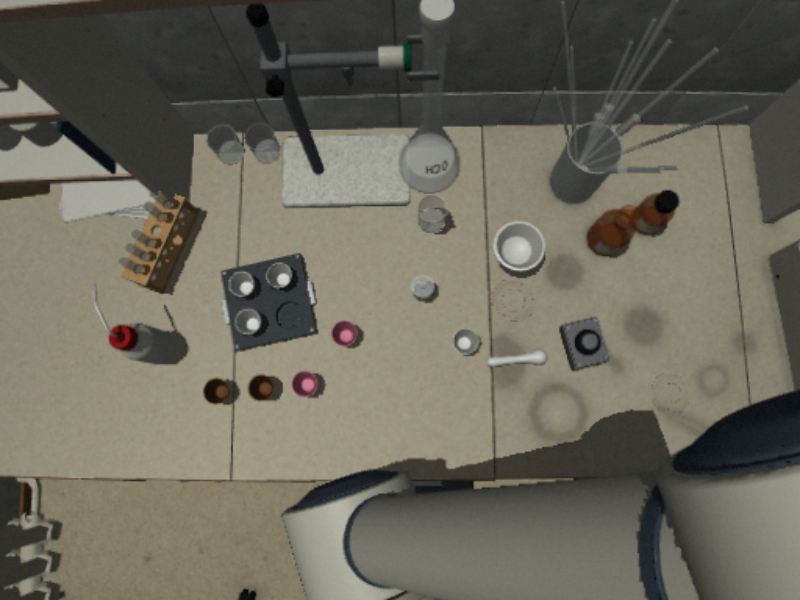

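View pics/scene1.png

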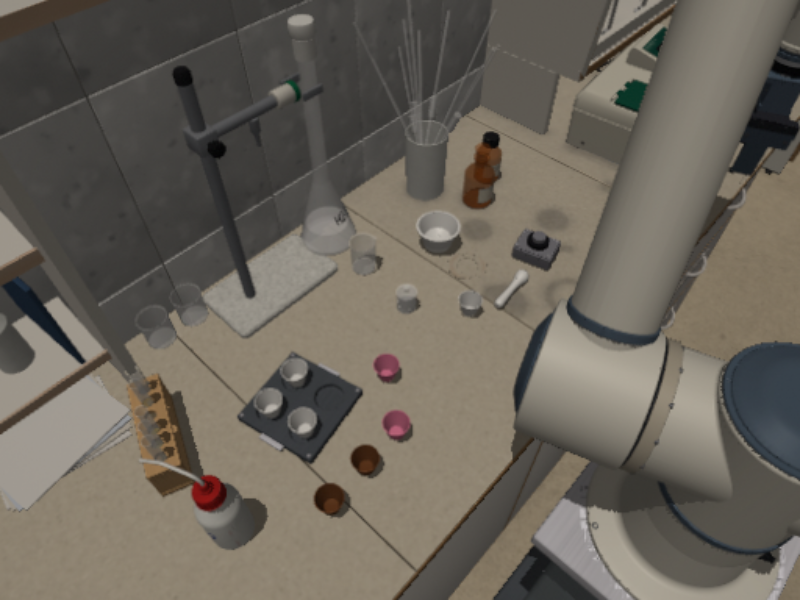

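The top view (800x600) shows the lone white crucible at (466,342). The carrier is centred near (268,302) with its empty well at (293,318), and the button is at (588,342). In the scene view the same things are at (470,304), (331,397) for the well, and (538,240). Next I refine these from contours.

```bash
python3 - <<'E'
from h import *
im=cv2.imread("pics/top_raw.png");c=arm.get_calibration("top");sc=cv2.imread("pics/scene_raw.png");cs=arm.get_calibration("scene")
P=lambda u,v,z:np.round(onplane(c,u*.64,v*.64,z),4)
S=lambda u,v,z:np.round(onplane(cs,u*.64,v*.64,z),4)
def tri(a,b):
    o1,d1=ray(c,a[0]*.64,a[1]*.64);o2,d2=ray(cs,b[0]*.64,b[1]*.64)
    t=np.linalg.lstsq(np.c_[d1,-d2],o2-o1,rcond=None)[0];p,q=o1+t[0]*d1,o2+t[1]*d2
    return np.round((p+q)/2,4),np.linalg.norm(p-q).round(4)
print("lone",P(466,342,.037),S(470,298,.037))
print("well",P(293,318,.014),S(331,397,.014))
for a,b in(((243,284),(269,402)),((279,276),(295,372)),((248,321),(303,421))):print("seat",P(*a,.043),S(*b,.043))
print("carrier corners",[P(*q,.014) for q in((222,270),(300,255),(316,332),(236,349))])
print("btn tri",tri((588,341),(538,239)),P(588,341,.045))
print("mortar",P(519,246,.051),"wb",P(423,287,.04),"beaker",P(432,213,.04),"pestle",P(490,362,.013),P(546,356,.013))
print("squirt tip",tri((96,287),(143,461)),"cap",tri((123,337),(208,490)))
print("clamp",tri((394,57),(285,94)),"rodtop",tri((258,14),(181,75)),"flask top",tri((437,8),(300,24)), "bottle cap",tri((667,201),(490,140)))
def crop(i,x0,y0,x1,y1,f):return cv2.resize(i[y0:y1,x0:x1],None,fx=f,fy=f,interpolation=cv2.INTER_CUBIC)
a=[crop(im,135,155,211,231,5),crop(im,270,190,346,266,5)]
b=[crop(sc,150,220,235,296,5)[:380,:380],crop(sc,265,160,341,236,5)]
o=np.vstack([np.hstack(a)[:300],np.hstack(b)[:300]])
cv2.imwrite("pics/crops.png",o);print(o.shape)
E
```

```text
lone [ 0.4724 -0.1028  0.037 ] [ 0.4728 -0.1004  0.037 ]
well [0.5218 0.1983 0.014 ] [0.5198 0.2064 0.014 ]
seat [0.5784 0.2819 0.043 ] [0.5716 0.2895 0.043 ]
seat [0.5915 0.2185 0.043 ] [0.5838 0.2244 0.043 ]
seat [0.513  0.2708 0.043 ] [0.5066 0.2745 0.043 ]
carrier corners [array([0.6116, 0.33  , 0.014 ]), array([0.6365, 0.188 , 0.014 ]), array([0.4964, 0.157 , 0.014 ]), array([0.468 , 0.2989, 0.014 ])]
btn tri (array([ 0.4689, -0.3112,  0.0384]), np.float64(0.0037)) [ 0.4698 -0.3085  0.045 ]
mortar [ 0.6356 -0.1981  0.051 ] wb [ 0.5683 -0.0315  0.04  ] beaker [ 0.7015 -0.0498  0.04  ] pestle [ 0.4398 -0.1454  0.013 ] [ 0.4487 -0.2429  0.013 ]
squirt tip (array([0.5505, 0.4817, 0.1691]), np.float64(0.0014)) cap (array([0.4748, 0.4459, 0.1394]), np.float64(0.0004))
clamp (array([0.7985, 0.0042, 0.3662]), np.float64(0.0038)) rodtop (array([0.8019, 0.1582, 0.4609]), np.float64(0.0014)) flask top (array([ 0.8027, -0.0472,  0.4572]), np.float64(0.0017)) bottle cap (array([ 0.6991, -0.4478,  0.0914]), np.float64(0.0024))
(600, 760, 3)
```

View pics/crops.png

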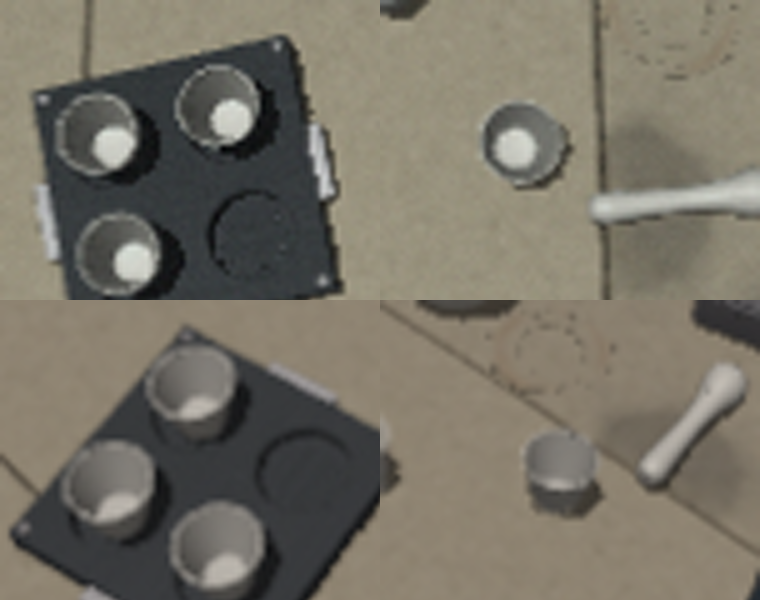

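The crops show rim centres for the seated crucibles at (98,134), (218,107) and (119,255), and for the lone one at (523,144). The empty well is centred near (253,236). I'll compute the points from these and check them against the 68 mm square.

```bash
python3 - <<'E'
from h import *
c=arm.get_calibration("top");cs=arm.get_calibration("scene")
T=lambda u,v,z:onplane(c,135+(u+.5)/5-.5,155+(v+.5)/5-.5,z)
S=lambda u,v,z:onplane(cs,150+(u+.5)/5-.5,220+(v-300+.5)/5-.5,z)
a,b,d=T(98,134,.043),T(218,107,.043),T(119,255,.043)
sa,sb,sd=S(109,485,.043),S(191,387,.043),S(217,548,.043)
print("top",a,b,d,"sides",np.linalg.norm(a-b),np.linalg.norm(a-d),np.linalg.norm(b-d)/2**.5)
print("scene",sa,sb,sd,"sides",np.linalg.norm(sa-sb),np.linalg.norm(sa-sd))
print("well pred",b+d-a,sb+sd-sa,"seen",T(253,236,.014))
print("lone",onplane(c,270+(143.5)/5-.5,190+144.5/5-.5,.037),onplane(cs,265+(561-380+.5)/5-.5,160+(461-300+.5)/5-.5,.037))
im=cv2.imread("pics/top_raw.png");sc=cv2.imread("pics/scene_raw.png")
o=np.hstack([cv2.resize(i[y:y+40,x:x+40],None,fx=10,fy=10,interpolation=cv2.INTER_CUBIC) for i,x,y in((im,355,200),(sc,325,140))])
cv2.imwrite("pics/btn.png",o)
E
```

```text
top [0.57949887 0.28556505 0.043     ] [0.59332425 0.21958264 0.043     ] [0.51254344 0.27162528 0.043     ] sides 0.06741528269114151 0.06839113554164034 0.06794842211004261
scene [0.57445063 0.28956799 0.043     ] [0.58824789 0.22402425 0.043     ] [0.50869004 0.27563932 0.043     ] sides 0.06698018917017481 0.06721951842147186
well pred [0.52636882 0.20564286 0.043     ] [0.52248729 0.21009558 0.043     ] seen [0.52674857 0.20483312 0.014     ]
lone [ 0.4736399  -0.10274789  0.037     ] [ 0.47034335 -0.09727155  0.037     ]
```

View pics/btn.png

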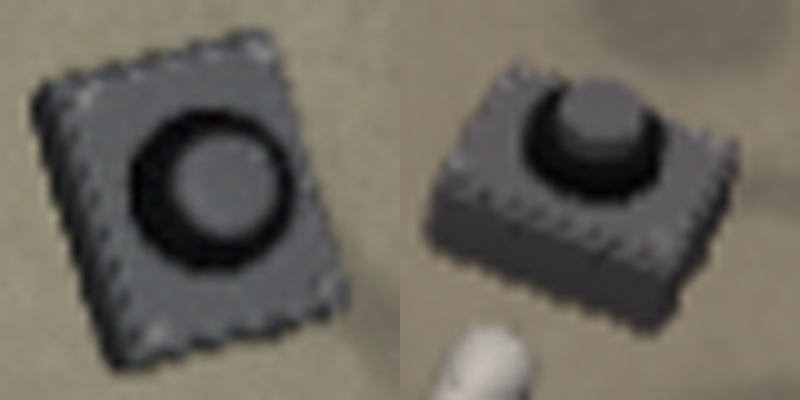

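The seated crucibles form a 68 mm square and the predicted well matches the visible one. The button shows at (224,185) in the top crop and (603,112) in the scene crop. The two views differ by about 5 mm, so I average them.

```bash
python3 - <<'E'
from h import *
c=arm.get_calibration("top");cs=arm.get_calibration("scene")
o1,d1=ray(c,355+224.5/10-.5,200+185.5/10-.5);o2,d2=ray(cs,325+203.5/10-.5,140+112.5/10-.5)
t=np.linalg.lstsq(np.c_[d1,-d2],o2-o1,rcond=None)[0];p,q=o1+t[0]*d1,o2+t[1]*d2
print("btn",p,q,(p+q)/2)
R=arm.current_tool_rot()
arm.grip(0.0)
for x,y in((.472,-.1005),(.5245,.2075)):
    arm.move_to([x,y,.19],R)
    if y>0:
        pass
    arm.move_l([x,y,.09]); print(arm.current_ee_pos(),arm.current_t())
    if y<0: w=arm.snapshot("scene")
    else: w2=arm.snapshot("scene")
    arm.sleep(2.2); arm.move_l([x,y,.19])
print(arm.current_t(),arm.current_force(),arm.current_width())
cv2.imwrite("pics/pt.png",np.hstack([w[100:350,110:500],w2[100:350,110:500]])[...,::-1])
arm.move_to([.469,-.31,.2],R)
W=arm.snapshot("wrist");cv2.imwrite("pics/w.png",W[...,::-1]);print(arm.current_t())
E
```

```text
btn [ 0.46971879 -0.30883291  0.04963252] [ 0.46660809 -0.31029575  0.04969058] [ 0.46816344 -0.30956433  0.04966155]
[ 0.47237333 -0.10079278  0.09051966] 4.1917
[0.52506539 0.2072669  0.09071049] 9.2667
12.3333 [-0.65630016  0.00767548 -0.05846021] 0.0002487449033474158
14.2667
```

View pics/pt.png

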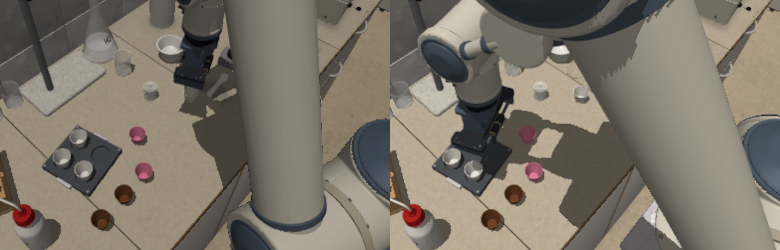

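View pics/w.png

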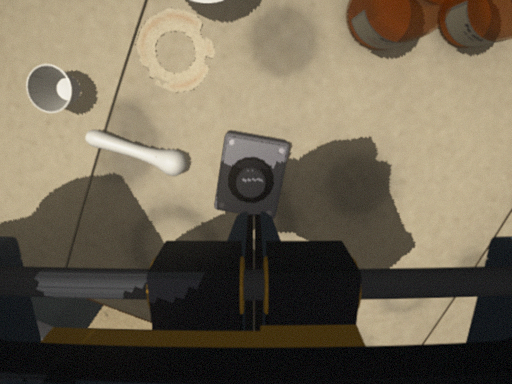

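The bench pictures show the tool over the lone crucible and then over the empty well, with nothing disturbed. The wrist picture shows the button at (251,180). I'll check its position from there, then press with force feedback.

```bash
python3 - <<'E'
from h import *
p=onplane(arm.get_calibration("wrist"),251,180,.049);print("wrist says",p)
x,y=.468,-.3095
if np.hypot(p[0]-x,p[1]-y)>.008: raise SystemExit("disagree")
x,y=(x+p[0])/2,(y+p[1])/2
arm.move_l([x,y,.085]);f0=arm.current_force()[2];z=.078
while z>.052:
    arm.move_l([x,y,z],feed=.03);f=arm.current_force()[2]-f0
    print(round(z,4),arm.current_ee_pos()[2].round(4),round(f,2))
    if f>12: break
    z-=.0015
arm.sleep(.3);print(arm.current_ee_pos(),arm.current_force()[2]-f0)
arm.move_l([x,y,.2]);arm.sleep(.5)
print(arm.current_t(),arm.current_force())
o=np.hstack([arm.snapshot("scene"),arm.snapshot("top")])[100:300]
cv2.imwrite("pics/end.png",cv2.resize(o,(800,156))[...,::-1])
E
```

```text
wrist says [ 0.47030445 -0.30706199  0.049     ]
0.078 0.078 0.73
0.0765 0.0765 0.93
0.075 0.075 1.05
0.0735 0.0735 3.27
0.072 0.072 4.13
0.0705 0.0705 4.52
0.069 0.0691 5.71
0.0675 0.0687 29.43
[ 0.46931502 -0.30841983  0.06866269] 30.28491497828649
19.15 [-0.2408261  -0.36645416  0.14752485]
```

The force rose along the spring from first contact at about z = 0.0745 and hit a hard stop at 0.0687. That is 6 mm, the full travel. The arm is now clear.

```bash
python3 -c "
from rig import arm
print(arm.sign_off())"
```

```text
the job is handed in; nothing more can be done
None
```

View pics/end.png

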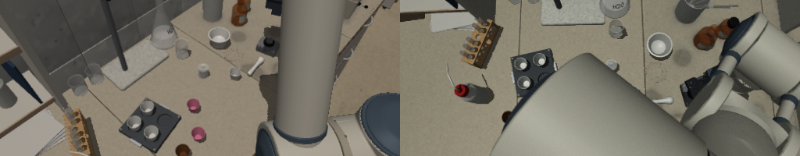

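The job is handed in (no verdict was returned): I pointed at the lone crucible and then the empty well for 2.2 s each, pressed the button to its hard stop and released it, and the final pictures show the ware undisturbed.

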